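Lock the knife box with its hasp and pin

ROBOT

A 6-joint arm with a two-finger parallel gripper is mounted at the origin on a cart in front of the work surface, level with it; the furniture and walls round the work are solid. World frame = base frame: x ahead of the robot, y to its left, z up, the work surface at z = 0. Lengths are in m, angles in rad, forces in N, time in s.
With the tool pointing down it reaches from about 0.3 to 0.775 m from the base axis. Payload 14.6 kg.
Tool frame: the origin (TCP) lies between the finger pads; the fingertips stand ctrl.tip_extent ahead of it and the grasp point (between the pads) lies 3 mm ahead of it (ctrl.tip_extent is the distance from the TCP to the fingertips, in m); z points along the fingers, y is the line along which they close (so a half turn about z gives the same grasp; the last joint's range is limited). The gripper opens to 94 mm and grips with 3 to 60 N. Pads are 16 mm wide; open, the fingers measure 119 mm over their backs; the gripper's body (75 mm by 177 mm) begins 78 mm behind the grasp point.
Start: joints at [-1.217, 0.3, 1.521, -0, 1.321, -0.067], TCP at [0.225, -0.502, 0.227] pointing down, gripper open.
Joint ranges: [-3.03, 3.03], [-0.79, 2.21], [0.23, 2.52], [-1.04, 4.18], [0, 3.07], [-2.55, 2.55]. Speed limits (rad/s): [2.22, 2.22, 2.57, 3.14, 3.14, 3.14].

INTERFACE

Orientations are given as [roll, pitch, yaw] about the fixed x, y, z axes, in that order (R = Rz(yaw) Ry(pitch) Rx(roll)).
In Python, from station import ctrl gives the robot as it stands.
- The arm moves only by the tool run_rows, called after ">>>" as name(argument=value, ...), one argument or row to a line, values as JSON. Schema: {"type":"object","properties":{"moves":{"type":"object","properties":{"increments":{"type":"array","items":{"type":"array","items":{"type":"number"},"minItems":6,"maxItems":6},"minItems":1,"maxItems":10}},"additionalProperties":false,"required":["increments"]},"jaw":{"type":"number"},"clamp_n":{"type":"number"},"only":{"type":"string"},"quiet":{"type":"boolean"},"lines":{"type":"string"}},"required":["moves"],"additionalProperties":false}. moves is an object whose key "increments" holds a list of rows, 1 to 10 of them, each of 6 numbers: dx, dy, dz in m, then a rotation vector rx, ry, rz in rad; each row shifts and turns the commanded pose from where the row before left it, along the tool's axes as they then stand; what a row does not reach is not made up. A row lasts 1/10 s, in which the tool goes at most 0.05 m and 0.15 rad, less where a joint would pass 70% of its speed; a pose out of reach is approached as far as the arm can. jaw is the finger opening in m, set as the call begins (left out keeps the last). The fingers move at their own pace and stop on an object; clamp_n is the grip in N (left out, the last holds). Time passes only in rows, so rows that do not move let the fingers close. The tool returns the time, the measured TCP pose, the force, the opening and the grip force at its end. only (a regular expression) keeps the lines of the reply that match it, lines (a string "A,B") keeps lines A to B, and quiet returns only ok. Input that does not fit is refused with a message, and nothing moves.
- ctrl.get_obs(): the state, without advancing time (a new reading comes with each control period).
- ctrl.camera(name): name is "side" or "top" or "wrist"; returns a dict with "pixels" (384x512x3 uint8, blue, green, red), "fx", "fy", "cx", "cy" (pixels), "k1" (the pictures are not rectified: a ray, as slopes to the right and down, at radius r is drawn at 1 + k1 r^2 times it, then the intrinsics apply), "extrinsics" (4x4, takes a point from camera to world coordinates). Camera axes: x right, y up, looking along -z (the intrinsics and any distortion apply to the point x, -y, -z); pixel columns grow to the right and rows downward; lengths in m; the calibration is good to about 2 mm. A picture is of the moment at which its call begins. There is no depth.
- ctrl.hand_in(): hands the job in; it is judged then, once.
The state is a dict: "time_s": time; "qpos": joint angles; "joint_vel": joint speeds; "tau": joint torques, N m; "ee_pos": TCP position; "eef_rot": TCP orientation; "force": force on the tool from outside, world axes, zero at the start; "moment": the same for the moment, N m; "grip_width": finger opening in m; "grip_force": force on a finger pad.
Only numpy, scipy, OpenCV 4.12 (cv2) and the standard library are available. Lean on these libraries where they do the work, as an engineer would, in place of code of your own. Each camera call takes 0.05 s, during which the arm holds its last target. There are 200 camera calls.

TASK

Lock the wooden knife box: swing the steel hasp over and press it down flat so the staple stands up through its slot, then take the locking pin out of its rest and push it sideways through the staple's loop above the hasp, fully home until its wooden grip meets the staple. In the rest only the pin's shaft can be got hold of, not its grip. Leave the egg cup, spice tin, salt shaker and mug where they stand, and let go of everything at the end.

Things in the scene. Friction and masses are not known exactly. Their poses are not given: they have to be found in the camera images.
- knife_box: Low wooden box, 200 (x) x 150 (y) x 74 mm high, fixed to the worktop. Origin: centre of its underside; z up; -x is its front. Flat top at z = 74 mm: a front deck (x < 3 mm) and a closed lid behind, which does not move. A recess 46 mm wide, 4 mm deep in the deck takes the hasp, flush when closed. Hinge line of the hasp: along y at x = +5, z = 74 mm; staple: at x = -35 mm; both at y = 0.
- staple_eye (a point): Centre of the staple's loop, at (-35, 0, 82) mm in the box frame, axes as the box's. Upright U of 6 mm round steel bar, legs apart along x; 24 mm wide outside, top 20 mm above the deck. Clear window: 12 mm along x, from the closed hasp (flush with the deck) up to 14 mm above the deck. The pin passes along the box's y, from either side.
- hasp (a joint): Hasp angle, rad: 0 closed, top face flush with the deck; 1.57 upright; more = leaning back over the lid (stop 2.7). Stays where left, about 0.03 N m turns it. A point d from the hinge is at box x = 5 - d cos, z = 74 + d sin (mm). Steel plate 85 long, 40 wide, 3 mm thick; slot 30 x 16 mm for the staple 25 to 55 mm from the hinge, solid tab from 55 to 85 mm.
- hasp_tab (a point): Middle of the hasp's solid end tab, 73 mm from the hinge line; pressing down here closes the hasp.
- pin_rest: Small wooden block fixed to the worktop, 52 (x) x 38 (y) x 26 mm high, with a tunnel 22 mm wide, 20 mm high and 44 mm deep, floored by the worktop, roofed, closed behind, open toward its -x. Origin on the worktop under the middle of the tunnel; z up.
- rest_mouth (a point): Middle of the tunnel's mouth, at (-22, 0, 10) mm in the rest's frame; the pin is drawn out toward the rest's -x.
- lock_pin: Locking pin, 95 mm, about 50 g: square wooden grip 16 x 16 x 40 mm, round steel shaft 8 x 55 mm along its -x, rounded tip. Origin 8 mm under the axis at the shoulder (shaft meets grip). It starts level in the rest, grip inside the tunnel, about 51 mm of shaft out. Set down it lies flat on its grip, axis level 8 mm up: on the worktop, or on the deck, where that is the height of the loop's centre.
- pin_shoulder (a point): On the pin's axis where the shaft meets the grip; the grip reaches 40 mm from here, away from the tip.
- pin_grip (a point): Centre of the pin's wooden grip, 20 mm behind the shoulder; where to hold it for pushing.
- pin_tip (a point): The shaft's rounded tip, 55 mm from the shoulder.
- egg_cup: Pale stoneware egg cup, 47 mm wide, 48 mm high, standing loose; origin at the centre of its underside. Bystander.
- spice_tin: Round pale lidded tin, 65 mm wide, 62 mm high, standing loose; origin at the centre of its underside. Bystander.
- salt_shaker: Salt shaker with grey dome top, 44 mm wide, 90 mm high, standing loose; origin at the centre of its underside. Bystander.
- mug: Terracotta mug with one handle, 64 x 88 mm, 49 mm high, standing loose; origin at the centre of its underside. Bystander.

How it is judged:
On the way, in this order (a step that is already met when the one before it is completed fails the run):
1. the hasp lies flat over the staple (value of joint hasp below 0.08 rad), for 0.2 s.
2. the pin is through the loop above the closed hasp, its grip against the staple (value of joint hasp below 0.08 rad and distance between pin_shoulder and staple_eye below 0.011 m and angle between the x axis of lock_pin and the y axis of staple_eye, either way round below 0.2 rad), for 0.2 s.
At the end, for the whole second after the job is handed in: The hasp is down flat (within 0.08 rad), the pin lies at rest through the staple's loop along the box's y axis (within 0.2 rad), from either side, with its shoulder within 11 mm of the loop's centre, that is its grip within some 8 mm of touching the staple (all of step 2 and linear speed of lock_pin below 0.02 m/s).
It fails at once if the egg cup is shifted by more than 25 mm or knocked over (distance of egg_cup from where it was at the start of the episode above 0.025 m or angle between egg_cup's own z axis and vertical above 0.5 rad).
It fails at once if the spice tin is shifted by more than 25 mm or knocked over (distance of spice_tin from where it was at the start of the episode above 0.025 m or angle between spice_tin's own z axis and vertical above 0.5 rad).
It fails at once if the salt shaker is shifted by more than 25 mm or knocked over (distance of salt_shaker from where it was at the start of the episode above 0.025 m or angle between salt_shaker's own z axis and vertical above 0.5 rad).
It fails at once if the mug is shifted by more than 25 mm or knocked over (distance of mug from where it was at the start of the episode above 0.025 m or angle between mug's own z axis and vertical above 0.5 rad).
It also fails if it takes over 67 s, if anything falls off the work surface, if the arm or the gripper's body presses on something with over 40 N, if the wrist force passes 120 N, or if a joint passes its speed limit or range.

## Working session

There is one attempt and no reset: what is moved stays moved. The work goes in short steps, Python scripts to look and compute and a tool call to move; the robot and the scene stay as the last step left them, time stands still between calls to the robot, and variables do not carry over. Pictures are saved under pics/ and viewed, at most 10 in all, crops included, and the job is handed in when it is done.

```bash
ls; mkdir -p pics
```

Create h.py:
```python
import numpy as np, cv2
from station import ctrl
def K(c): return np.array([[c['fx'],0,c['cx']],[0,c['fy'],c['cy']],[0,0,1.]])
def px2w(c,u,v,z):
    K_=K(c); p=cv2.undistortPoints(np.array([[[u,v]]],float),K_,np.array([c['k1'],0,0,0.]))[0,0]
    E=np.array(c['extrinsics']); d=E[:3,:3]@np.array([p[0],-p[1],-1]); o=E[:3,3]
    return o+d*(z-o[2])/d[2]
def w2px(c,P):
    E=np.array(c['extrinsics']); q=(np.atleast_2d(P)-E[:3,3])@E[:3,:3]; q=q*[1,-1,-1]
    return cv2.projectPoints(q,np.zeros(3),np.zeros(3),K(c),np.array([c['k1'],0,0,0.]))[0][:,0]
```

Run:
```python
from h import *
import pickle
for n in ['top','side']:
    c=ctrl.camera(n); pickle.dump(c,open(n+'.pkl','wb'))
    cv2.imwrite(f'pics/{n}0.png',cv2.resize(c['pixels'],(800,600),interpolation=cv2.INTER_CUBIC))
    print(n,np.round(c['extrinsics'],3).tolist(),c['fx'],c['k1'])
print(ctrl.tip_extent,ctrl.get_obs())
```

```text
pics
station.py
top [[-0.024, 0.995, -0.1, 0.415], [-1.0, -0.023, 0.004, 0.027], [0.002, 0.1, 0.995, 1.258], [0.0, 0.0, 0.0, 1.0]] 475.87811857421576 0.05583449653199695
side [[-0.988, 0.098, -0.121, 0.423], [-0.156, -0.602, 0.784, 0.818], [0.004, 0.793, 0.609, 0.734], [0.0, 0.0, 0.0, 1.0]] 389.5663025769149 -0.03732506611558244
0.022 {'time_s': 0.1, 'qpos': array([-1.21662578e+00,  3.00420618e-01,  1.52151857e+00,  1.03776423e-05,
        1.32069620e+00, -6.66010206e-02]), 'joint_vel': array([ 0.00126363, -0.0011475 , -0.00200878,  0.000725  , -0.00077143,
       -0.00039164]), 'tau': array([ 7.48861180e-05, -5.32646370e+01, -3.53283048e+01,  7.09125493e-02,
        2.34738673e-02, -6.74918101e-05]), 'ee_pos': array([ 0.22458108, -0.50182687,  0.22694045]), 'eef_rot': array([-3.14055290e+00, -7.94254888e-05,  4.20768949e-01]), 'force': array([-0.22937441,  0.53455739, -0.27704911]), 'moment': array([ 0.007582  , -0.01790301, -0.04474445]), 'grip_force': 0.0, 'grip_width': 0.09433042755026991}
```

View pics/top0.png

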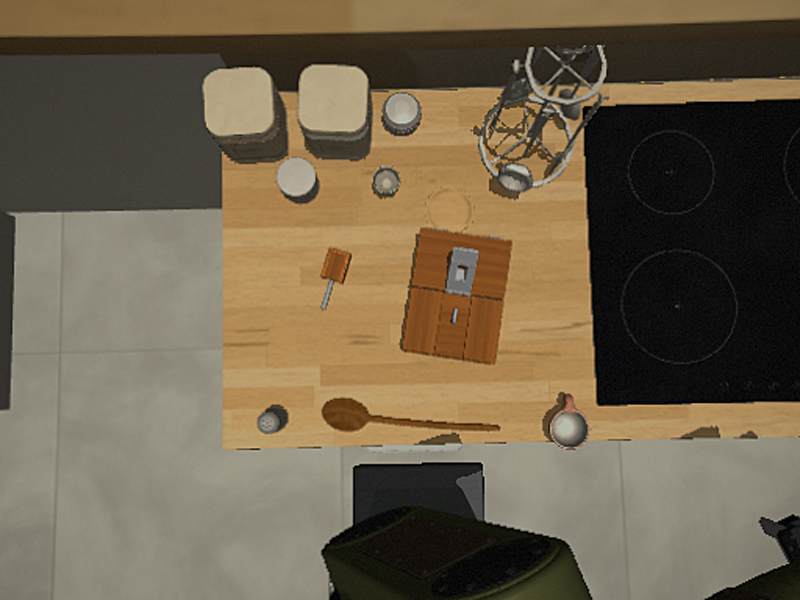

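View pics/side0.png

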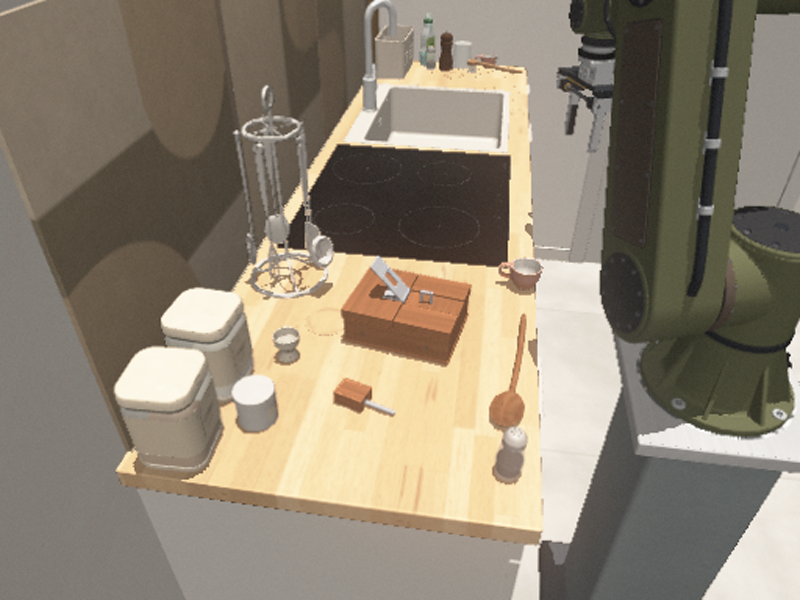

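The top view shows the box at about (455,295), the pin rest at (336,265) with the shaft pointing down to (323,308), and the hasp leaning back over the lid. I'll enlarge that area.

Run:
```python
from h import *
import pickle
c=pickle.load(open('top.pkl','rb'))['pixels'][140:240,198:338]
cv2.imwrite('pics/topc.png',cv2.resize(c,None,fx=5.7,fy=5.7,interpolation=cv2.INTER_CUBIC))
c=pickle.load(open('side.pkl','rb'))['pixels'][160:270,205:305]
cv2.imwrite('pics/sidec.png',cv2.resize(c,None,fx=5.4,fy=5.4,interpolation=cv2.INTER_CUBIC))
```

```text
(no output)
```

View pics/topc.png

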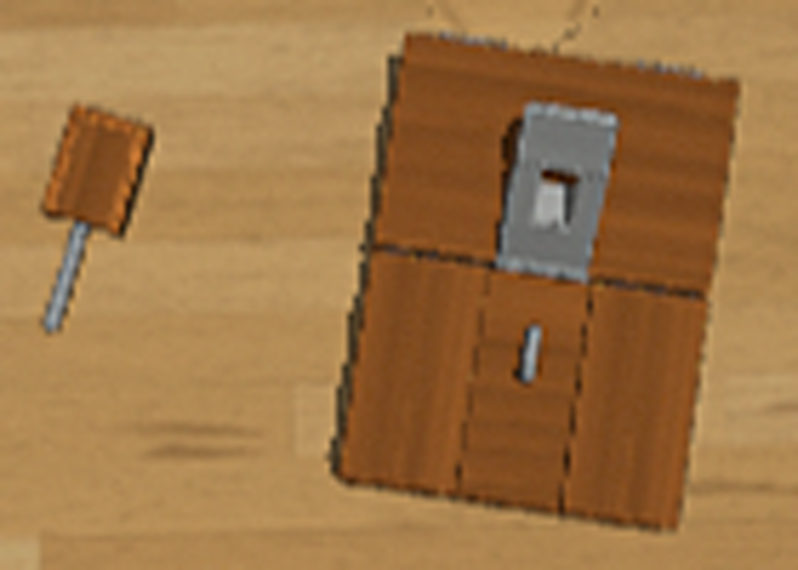

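View pics/sidec.png

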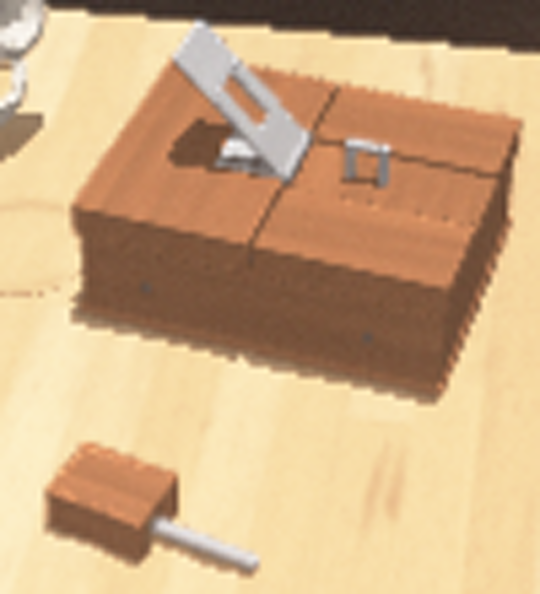

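Top crop: the box's top corners are at (408,35), (738,82), (678,528) and (340,478). The staple bar runs (538,328)–(522,380), the rest's roof corners are (75,105), (152,128), (122,235) and (45,212), and the shaft runs (82,228)–(50,328). The side crop shows the hasp leaning back and the shaft tip at (256,563).

Create meas.py:
```python
from h import *
import pickle
t=pickle.load(open('top.pkl','rb')); s=pickle.load(open('side.pkl','rb'))
T=lambda u,v,z: px2w(t,198+(u+.5)/5.7-.5,140+(v+.5)/5.7-.5,z)
S=lambda u,v,z: px2w(s,205+(u+.5)/5.4-.5,160+(v+.5)/5.4-.5,z)
def fit(P,Q):
    P=np.array(P)[:,:2];Q=np.array(Q); m=P.mean(0);n=Q.mean(0)
    A=(Q-n).T@(P-m); th=np.arctan2(A[0,1]-A[1,0],A[0,0]+A[1,1])
    R=np.array([[np.cos(th),-np.sin(th)],[np.sin(th),np.cos(th)]])
    o=m-R@n; return o,th,(P-o-Q@R.T)*1e3
r=lambda a:np.round(a,4)
B=[T(408,35,.074),T(738,82,.074),T(678,528,.074),T(340,478,.074)]
o,th,e=fit(B,[(.1,.075),(.1,-.075),(-.1,-.075),(-.1,.075)])
print('box top',r(o),th,e.round(1).tolist())
B=[S(75,207,.074),S(522,122,.074),S(447,288,.074)]
o2,th2,e2=fit(B,[(.1,.075),(-.1,-.075),(-.1,.075)])
print('box side',r(o2),th2,e2.round(1).tolist())
R=np.array([[np.cos(th),-np.sin(th)],[np.sin(th),np.cos(th)]])
print('staple pred',r(o+R@[-.035,0]),'top',r(T(530,354,.094)),'side',r((S(350,145,.092)+S(386,152,.092))/2))
Rr=[T(75,105,.026),T(152,128,.026),T(122,235,.026),T(45,212,.026)]
q,ph,e=fit(Rr,[(.03,.019),(.03,-.019),(-.022,-.019),(-.022,.019)])
print('rest top',r(q),ph,e.round(1).tolist())
Rr=[S(88,443,.026),S(178,478,.026),S(140,527,.026),S(47,490,.026)]
q2,ph2,e2=fit(Rr,[(.03,-.019),(-.022,-.019),(-.022,.019),(.03,.019)])
print('rest side',r(q2),ph2,e2.round(1).tolist())
a,b=T(82,228,.008),T(50,328,.008); print('shaft top',r(a),r(b),np.arctan2(*(a-b)[1::-1]))
a,b=S(158,524,.008),S(256,563,.008); print('shaft side',r(a),r(b),np.arctan2(*(a-b)[1::-1]))
# hasp end: angle from side & top
def err(an,o_,th_):
    R=np.array([[np.cos(th_),-np.sin(th_)],[np.sin(th_),np.cos(th_)]])
    P=[]
    for y in(.02,-.02):
        xy=o_+R@[.005-.085*np.cos(an),y]; P.append([*xy,.074+.085*np.sin(an)])
    return P
for an in np.arange(1.9,2.7,.1):
    P=err(an,o,th); a=(w2px(t,P)-[198,140])*5.7; P=err(an,o2,th2); b=(w2px(s,P)-[205,160])*5.4
    print(round(an,1),a.round().tolist(),b.round().tolist())
for n,uv in dict(egg=(386,181),tin=(298,178),salt=(268,420),mug=(568,428)).items(): print(n,r(px2w(t,uv[0]/1.5625,uv[1]/1.5625,.05)))
```

```bash
python3 meas.py
```

```text
box top [ 0.5409 -0.0585] -0.17114887282130514 [[-1.3, -1.3], [-0.4, 1.3], [1.1, 0.7], [0.6, -0.7]]
box side [ 0.5403 -0.0552] -0.17709626117516858 [[-2.5, 0.1], [0.8, 1.7], [1.8, -1.9]]
staple pred [ 0.5064 -0.0525] top [ 0.5064 -0.0513  0.094 ] side [ 0.506  -0.0483  0.092 ]
rest top [0.5972 0.1405] -0.2960731036281269 [[-0.1, -0.2], [-0.5, 1.0], [0.1, 0.3], [0.4, -1.0]]
rest side [0.5968 0.1449] -0.3290359007187837 [[-0.9, 1.7], [1.6, 0.9], [0.5, -1.7], [-1.2, -0.9]]
shaft top [0.5767 0.149  0.008 ] [0.5305 0.1644 0.008 ] -0.32161357414527414
shaft side [0.5787 0.1485 0.008 ] [0.5294 0.1653 0.008 ] -0.3276305175702656
1.9 [[515.0, 171.0], [611.0, 185.0]] [[228.0, 40.0], [255.0, -1.0]]
2.0 [[517.0, 153.0], [613.0, 167.0]] [[214.0, 42.0], [241.0, 2.0]]
2.1 [[519.0, 137.0], [615.0, 151.0]] [[200.0, 46.0], [227.0, 5.0]]
2.2 [[521.0, 122.0], [616.0, 136.0]] [[186.0, 51.0], [214.0, 11.0]]
2.3 [[522.0, 108.0], [617.0, 122.0]] [[174.0, 58.0], [202.0, 17.0]]
2.4 [[524.0, 97.0], [618.0, 110.0]] [[164.0, 65.0], [192.0, 24.0]]
2.5 [[524.0, 87.0], [618.0, 100.0]] [[154.0, 74.0], [182.0, 33.0]]
2.6 [[525.0, 79.0], [618.0, 92.0]] [[146.0, 83.0], [174.0, 43.0]]
2.7 [[525.0, 73.0], [618.0, 86.0]] [[139.0, 94.0], [167.0, 53.0]]
egg [0.7354 0.0518 0.05  ]
tin [0.7437 0.1972 0.05  ]
salt [0.3487 0.2488 0.05  ]
mug [ 0.3248 -0.2308  0.05  ]
```

Both cameras agree to 3–4 mm. The hasp stands at about 2.3 rad, with the staple at about (0.506,-0.051) and the pin tip at (0.530,0.165). Next is a helper that works out tool-axis deltas.

Create go.py:
```python
import sys, numpy as np
from scipy.spatial.transform import Rotation as Ro
from station import ctrl
# go.py frame x y tipz yaw [world or box]; prints delta in tool axes (after the turn) and turn
f,x,y,tz,yaw=sys.argv[1],*map(float,sys.argv[2:6])
if f=='box':
    th=-.173; x,y=.5407+x*np.cos(th)-y*np.sin(th), -.0570+x*np.sin(th)+y*np.cos(th)
o=ctrl.get_obs(); R=Ro.from_euler('xyz',o['eef_rot']); G=Ro.from_euler('xyz',[np.pi,0,yaw])
d=np.array([x,y,tz+ctrl.tip_extent])-o['ee_pos']
print('turn',(R.inv()*G).as_rotvec().round(3),'d now',R.inv().apply(d).round(4),'d after turn',G.inv().apply(d).round(4),'target',np.round([x,y],4))
```

```text
(no output)
```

>>> run_rows(
  moves={"increments":[[0, 0, 0, 0, 0, 0.1485], [0, 0, 0, 0, 0, 0.1485], [0, 0, 0, 0, 0, 0.1485], [0, 0, 0, 0, 0, 0.1485]]},
  jaw=0.012,
  clamp_n=20,
)

```text
time_s: 0.5
ee_pos: [0.2246, -0.5019, 0.2271]
eef_rot: [-3.141, 0.0, -0.179]
force: [0.3, -0.7, -0.6]
grip_width: 0.0655
grip_force: 0.0
```

```bash
python3 go.py box 0.09 0 0.129 -0.173
```

```text
turn [-0.001  0.    -0.006] d now [ 0.3217 -0.4946  0.0763] d after turn [ 0.3248 -0.4926  0.0761] target [ 0.6294 -0.0725]
```

>>> run_rows(
  moves={"increments":[[0.026, -0.04, 0, 0, 0, 0], [0.026, -0.04, 0, 0, 0, 0], [0.026, -0.04, 0, 0, 0, 0], [0.026, -0.04, 0, 0, 0, 0], [0.026, -0.04, 0, 0, 0, 0], [0.026, -0.04, 0, 0, 0, 0], [0.026, -0.04, 0, 0, 0, 0], [0.026, -0.04, 0, 0, 0, 0], [0.026, -0.04, 0, 0, 0, 0], [0, 0, 0, 0, 0, 0]]},
)

```text
time_s: 1.5
ee_pos: [0.5195, -0.1839, 0.2268]
eef_rot: [-3.141, 0.001, -0.168]
force: [-0.0, -0.1, 0.5]
grip_width: 0.0116
grip_force: 0.0
```

```bash
python3 go.py box 0.09 0 0.129 -0.173
```

```text
turn [-0.001  0.001  0.005] d now [ 0.0896 -0.1282  0.0759] d after turn [ 0.089  -0.1286  0.0758] target [ 0.6294 -0.0725]
```

>>> run_rows(
  moves={"increments":[[0.03, -0.032, 0, 0, 0, 0], [0.03, -0.032, 0, 0, 0, 0], [0.03, -0.032, 0, 0, 0, 0], [0, -0.032, 0.01, 0, 0, 0], [0, 0, 0.033, 0, 0, 0], [0, 0, 0.033, 0, 0, 0], [0, 0, 0, 0, 0, 0]]},
)

```text
time_s: 2.2
ee_pos: [0.6258, -0.0771, 0.1468]
eef_rot: [3.142, 0.008, -0.173]
force: [0.2, 0.1, 0.2]
grip_width: 0.012
grip_force: 0.0
```

```bash
python3 go.py box 0.09 0 0.129 -0.173
```

```text
turn [ 0.     0.008 -0.   ] d now [ 0.0027 -0.0052 -0.0042] d after turn [ 0.0027 -0.0052 -0.0042] target [ 0.6294 -0.0725]
```

>>> run_rows(
  moves={"increments":[[0, -0.005, -0.004, 0, 0, 0], [-0.015, 0, 0, 0, 0, 0], [-0.015, 0, 0, 0, 0, 0], [-0.015, 0, 0, 0, 0, 0], [-0.015, 0, 0, 0, 0, 0], [-0.015, 0, 0, 0, 0, 0], [-0.015, 0, 0, 0, 0, 0], [-0.01, 0, 0, 0, 0, 0], [0, 0, 0, 0, 0, 0]]},
)

```text
time_s: 3.1
ee_pos: [0.5303, -0.055, 0.1573]
eef_rot: [-3.142, -0.003, -0.173]
force: [0.4, -0.3, -0.0]
grip_width: 0.012
grip_force: 0.0
```

```bash
python3 go.py box -0.04 0 0.110 -0.173
```

```text
turn [-0.    -0.003 -0.   ] d now [-0.0295  0.0002  0.0253] d after turn [-0.0294  0.0002  0.0253] target [ 0.5013 -0.0501]
```

>>> run_rows(
  moves={"increments":[[-0.015, 0, 0.01, 0, 0, 0], [-0.015, 0, 0.015, 0, 0, 0], [-0.01, 0, 0.005, 0, 0, 0], [-0.01, 0, 0.005, 0, 0, 0], [-0.008, 0, 0.005, 0, 0, 0], [0, 0, 0, 0, 0, 0]]},
)

```text
time_s: 3.7
ee_pos: [0.4729, -0.0449, 0.1154]
eef_rot: [-3.142, 0.0, -0.173]
force: [-1.0, 0.2, 0.7]
grip_width: 0.0123
grip_force: 0.0
```

```bash
python3 go.py box -0.068 0 0.074 -0.173
```

Run:
```python
from h import *
c=ctrl.camera('side')['pixels'][130:260,190:330]
cv2.imwrite('pics/s1.png',cv2.resize(c,None,fx=4.5,fy=4.5,interpolation=cv2.INTER_CUBIC))
```

```text
turn [-0.  0. -0.] d now [0.0009 0.0002 0.0194] d after turn [0.0009 0.0002 0.0194] target [ 0.4737 -0.0453]
```

View pics/s1.png

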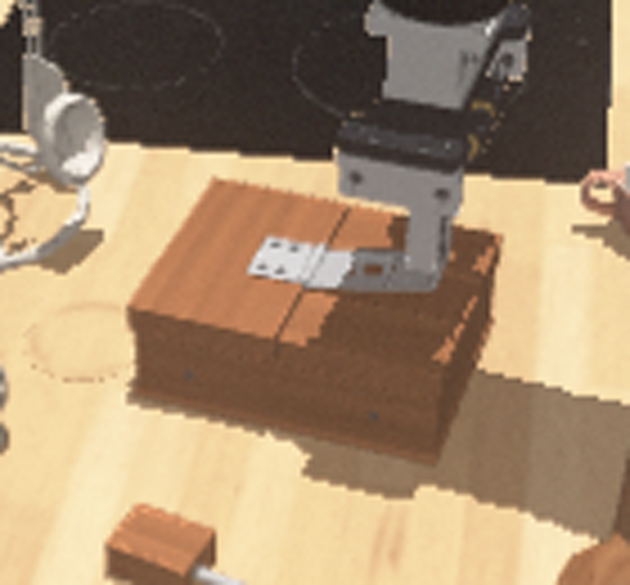

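The hasp is nearly down at about (370,270) in the crop, with the fingers on the tab at (425,275). Pressing on.

>>> run_rows(
  moves={"increments":[[0, 0, 0.006, 0, 0, 0], [0, 0, 0.006, 0, 0, 0], [0, 0, 0.004, 0, 0, 0], [0, 0, 0.003, 0, 0, 0], [0, 0, 0.002, 0, 0, 0], [0, 0, 0, 0, 0, 0], [0, 0, 0, 0, 0, 0]]},
)

```text
time_s: 4.45
ee_pos: [0.4733, -0.045, 0.0955]
eef_rot: [3.142, -0.0, -0.173]
force: [-8.2, 1.2, 19.6]
grip_width: 0.012
grip_force: 9.6
```

```bash
python3 go.py box -0.068 0 0.074 -0.173
```

```text
turn [ 0. -0. -0.] d now [ 0.0005  0.0002 -0.0005] d after turn [ 0.0005  0.0002 -0.0005] target [ 0.4737 -0.0453]
```

Hasp flat (fingertips at 73.5 mm, 20 N). Holding briefly, rising, then taking a wrist picture to check the hasp and refine the staple position.

>>> run_rows(
  moves={"increments":[[0, 0, 0, 0, 0, 0], [0, 0, -0.02, 0, 0, 0], [0, 0, -0.03, 0, 0, 0], [-0.02, -0.01, -0.03, 0, 0, 0], [-0.02, -0.02, -0.03, 0, 0, 0], [0, 0, 0, 0, 0, 0]]},
  jaw=0.04,
)

```text
time_s: 5.05
ee_pos: [0.4391, -0.0072, 0.2079]
eef_rot: [-3.141, -0.006, -0.172]
force: [0.3, -0.0, -0.1]
grip_width: 0.0399
grip_force: 0.0
```

Run:
```python
from h import *
import pickle
c=ctrl.camera('wrist'); pickle.dump(c,open('w1.pkl','wb'))
cv2.imwrite('pics/w1.png',cv2.resize(c['pixels'],(800,600),interpolation=cv2.INTER_CUBIC))
```

```bash
python3 go.py world .561 .154 .06 -.32
```

```text
turn [-0.001 -0.004  0.148] d now [ 0.0919 -0.1804  0.1243] d after turn [ 0.0647 -0.1921  0.1239] target [0.561 0.154]
```

View pics/w1.png

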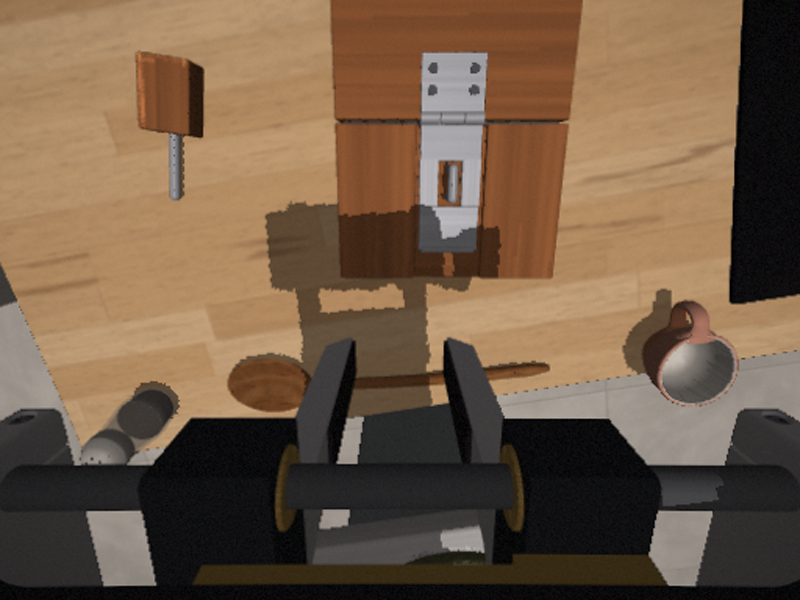

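Hasp is flat with the staple through its slot at (452,163)–(452,200). The shaft runs from (176,135) to the tip at (177,198), and the box's front corners are (341,278) and (553,277).

Run:
```python
from h import *
import pickle
w=pickle.load(open('w1.pkl','rb')); k=.64
W=lambda u,v,z: px2w(w,(u+.5)*k-.5,(v+.5)*k-.5,z)
a,b=W(452,163,.094),W(452,200,.094); print('staple',a,b,(a+b)/2,np.linalg.norm(a-b))
a,b=W(176,135,.008),W(177,198,.008); print('shaft',a,b,np.arctan2(*(a-b)[1::-1]),np.linalg.norm(a-b))
a,b=W(341,278,.074),W(553,277,.074); print('front',a,b,np.linalg.norm(a-b),np.arctan2((a-b)[0],-(a-b)[1])) 
a,b=W(338,122,.074),W(569,121,.074); print('lidline',a,b,np.linalg.norm(a-b))
print(w2px(pickle.load(open('top.pkl','rb')),[[.3487,.2488,.05]]))
```

```text
staple [ 0.51865973 -0.05292856  0.094     ] [ 0.49694984 -0.04994599  0.094     ] [ 0.50780478 -0.05143728  0.094     ] 0.021913808898060667
shaft [0.57588546 0.14701288 0.008     ] [0.52958163 0.16148955 0.008     ] -0.30301707055165145 0.048514110605571016
front [0.45558847 0.03197043 0.074     ] [ 0.43091262 -0.11451664  0.074     ] 0.14855085944405952 2.9747085985402233
lidline [0.55556551 0.01256865 0.074     ] [ 0.53093995 -0.13160248  0.074     ] 0.14625913430759907
[[171.50404341 268.79653724]]
```

>>> run_rows(
  moves={"increments":[[0, 0, 0, 0, 0, 0.145], [0.016, -0.038, 0, 0, 0, 0], [0.016, -0.038, 0, 0, 0, 0], [0.016, -0.038, 0, 0, 0, 0], [0.016, -0.038, 0.02, 0, 0, 0], [0, -0.038, 0.03, 0, 0, 0], [0, 0, 0.03, 0, 0, 0], [0, 0, 0.03, 0, 0, 0], [0, 0, 0, 0, 0, 0]]},
)

```text
time_s: 6.0
ee_pos: [0.5571, 0.1511, 0.089]
eef_rot: [3.137, 0.008, -0.318]
force: [-0.0, -0.5, 0.3]
grip_width: 0.0402
grip_force: 0.0
```

```bash
python3 go.py world .5612 .153 .002 -.315
```

```text
turn [ 0.004  0.008 -0.003] d now [ 0.0038 -0.0034  0.065 ] d after turn [ 0.0033 -0.0031  0.065 ] target [0.5612 0.153 ]
```

>>> run_rows(
  moves={"increments":[[0.003, -0.003, 0.02, 0, 0, 0], [0, 0, 0.02, 0, 0, 0], [0, 0, 0.015, 0, 0, 0], [0, 0, 0.009, 0, 0, 0], [0, 0, 0, 0, 0, 0], [0, 0, 0, 0, 0, 0]]},
)

```text
time_s: 6.6
ee_pos: [0.5634, 0.1538, 0.0312]
eef_rot: [-3.141, -0.001, -0.318]
force: [0.6, 0.1, -0.1]
grip_width: 0.0399
grip_force: 0.0
```

```bash
python3 go.py world .5612 .153 .002 -.315
```

```text
turn [-0.    -0.001 -0.003] d now [-0.0018  0.0014  0.0072] d after turn [-0.0018  0.0014  0.0072] target [0.5612 0.153 ]
```

>>> run_rows(
  moves={"increments":[[-0.002, 0.001, 0.004, 0, 0, 0], [0, 0, 0.003, 0, 0, 0], [0, 0, 0, 0, 0, 0]]},
)

```text
time_s: 6.9
ee_pos: [0.5606, 0.1535, 0.0233]
eef_rot: [3.141, 0.0, -0.318]
force: [-0.1, -0.5, -0.1]
grip_width: 0.0398
grip_force: 0.0
```

>>> run_rows(
  moves={"increments":[[0, 0, 0, 0, 0, 0], [0, 0, 0, 0, 0, 0], [0, 0, 0, 0, 0, 0], [0, 0, 0, 0, 0, 0], [0, 0, 0, 0, 0, 0], [0, 0, 0, 0, 0, 0]]},
  jaw=0.0,
  clamp_n=40,
)

```text
time_s: 7.5
ee_pos: [0.5607, 0.1535, 0.0235]
eef_rot: [-3.142, -0.0, -0.318]
force: [0.2, 0.1, 0.2]
grip_width: 0.0062
grip_force: 40.0
```

>>> run_rows(
  moves={"increments":[[-0.01, 0, 0, 0, 0, 0], [-0.015, 0, 0, 0, 0, 0], [-0.015, 0, 0, 0, 0, 0], [-0.015, 0, 0, 0, 0, 0], [0, 0, 0, 0, 0, 0], [0, 0, -0.02, 0, 0, 0], [0, 0, -0.04, 0, 0, 0], [0, 0, -0.04, 0, 0, 0], [0, 0, -0.02, 0, 0, 0], [0, 0, 0, 0, 0, 0]]},
)

```text
time_s: 8.5
ee_pos: [0.5099, 0.1709, 0.1464]
eef_rot: [-3.139, -0.004, -0.318]
force: [0.2, 0.1, -1.2]
grip_width: 0.0065
grip_force: 40.0
```

Run:
```python
from h import *
import pickle
c=ctrl.camera('side'); pickle.dump(c,open('s2.pkl','wb'))
u,v=w2px(c,[[*ctrl.get_obs()['ee_pos']]])[0]; u0,v0=int(u)-75,int(v)-50; print(u0,v0)
a=cv2.resize(c['pixels'][v0:v0+110,u0:u0+140],None,fx=5,fy=5,interpolation=cv2.INTER_CUBIC)
cv2.imwrite('pics/s2.png',a)
```

```text
185 175
```

View pics/s2.png

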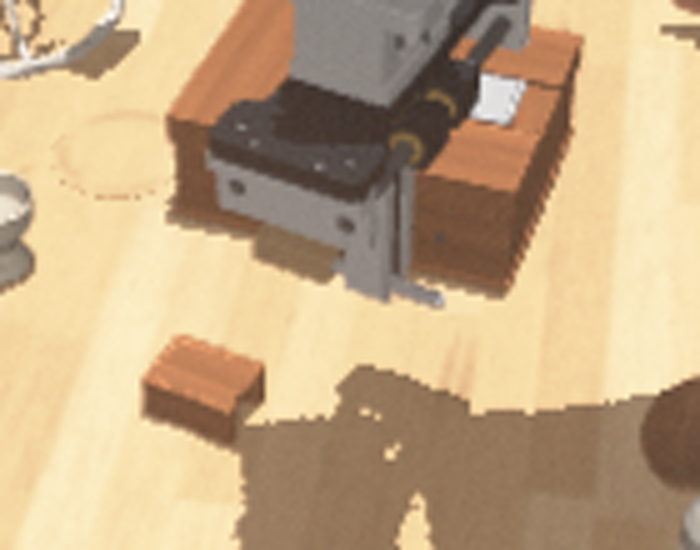

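The pin is held level: grip at (295,255), tip at (440,298) in the crop, clear of the rest. Next I turn it 1.717 rad so the tip faces box -y.

Run:
```python
from h import *
import pickle
s=pickle.load(open('s2.pkl','rb')); t=px2w(s,185+438.5/5-.5,175+298.5/5-.5,.131); print('tip',t, np.hypot(*(t[:2]-[.5099,.1709])))
```

```text
tip [0.48093001 0.18109849 0.131     ] 0.030712693525320238
```

>>> run_rows(
  moves={"increments":[[0, 0, 0, 0, 0, -0.143], [0, 0, 0, 0, 0, -0.143], [0, 0, 0, 0, 0, -0.143], [0, 0, 0, 0, 0, -0.143], [0, 0, 0, 0, 0, -0.143], [0, 0, 0, 0, 0, -0.143], [0, 0, 0, 0, 0, -0.143], [0, 0, 0, 0, 0, -0.143], [0, 0, 0, 0, 0, -0.143], [0, 0, 0, 0, 0, -0.143]]},
)

```text
time_s: 9.55
ee_pos: [0.508, 0.1704, 0.1415]
eef_rot: [-3.139, 0.002, 1.118]
force: [0.8, 1.0, -1.3]
grip_width: 0.0069
grip_force: 40.0
```

>>> run_rows(
  moves={"increments":[[0, 0, 0, 0, 0, -0.143], [0, 0, 0, 0, 0, -0.143], [0, 0, 0, 0, 0, 0], [0, 0, 0, 0, 0, 0]]},
)

```text
time_s: 9.95
ee_pos: [0.5082, 0.1705, 0.1423]
eef_rot: [-3.14, 0.001, 1.393]
force: [0.5, -0.7, 0.4]
grip_width: 0.0068
grip_force: 40.0
```

```bash
python3 go.py world .5159 -.0003 .096 1.399
```

```text
turn [-0.002  0.001 -0.006] d now [-0.1668  0.0378  0.0244] d after turn [-0.167   0.0368  0.0243] target [ 5.159e-01 -3.000e-04]
```

>>> run_rows(
  moves={"increments":[[-0.033, 0.007, 0, 0, 0, -0.006], [-0.033, 0.007, 0, 0, 0, 0], [-0.033, 0.007, 0, 0, 0, 0], [-0.033, 0.008, 0, 0, 0, 0], [-0.033, 0.008, 0.01, 0, 0, 0], [0, 0, 0.01, 0, 0, 0], [0, 0, 0, 0, 0, 0]]},
)

```text
time_s: 10.65
ee_pos: [0.5166, 0.0015, 0.1218]
eef_rot: [-3.139, 0.0, 1.4]
force: [0.0, 0.4, -0.9]
grip_width: 0.007
grip_force: 40.0
```

```bash
python3 go.py world .5159 -.0003 .0762 1.399;  python3 - <<'E'
from h import *
import pickle
c=ctrl.camera('top'); pickle.dump(c,open('t3.pkl','wb'))
p=w2px(c,[[.507,-.0515,.08]])[0]; u0,v0=(p-[40,35]).astype(int); print(u0,v0)
a=cv2.resize(c['pixels'][v0:v0+70,u0:u0+80],None,fx=7,fy=7,interpolation=cv2.INTER_CUBIC)
w=ctrl.camera('wrist'); pickle.dump(w,open('w3.pkl','wb'))
b=cv2.resize(w['pixels'],None,fx=1.5,fy=1.5)
cv2.imwrite('pics/w3.png',b); cv2.imwrite('pics/t3.png',a)
E
```

```text
turn [-0.003  0.     0.001] d now [-0.0019 -0.0003  0.0237] d after turn [-0.0019 -0.0004  0.0236] target [ 5.159e-01 -3.000e-04]
250 166
```

View pics/w3.png

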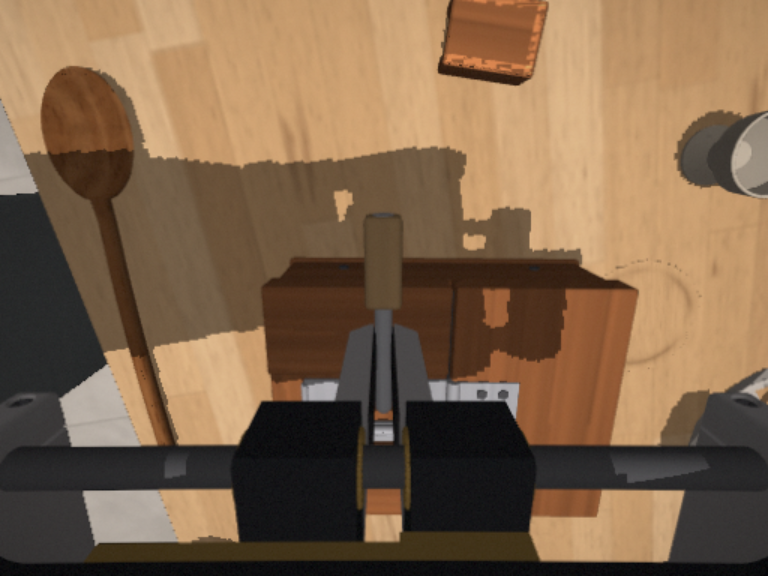

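The pin's shaft and grip (column 383) line up with the staple seen below the shaft at (383,433). So the pin is centred on the loop; the shoulder is at (383,308).

Run:
```python
from h import *
import pickle
w=pickle.load(open('w3.pkl','rb')); ee=np.array([.5166,.0015])
ax=np.array([np.cos(1.4),np.sin(1.4)])
for v,z in((308,.1143),(215,.1143)): 
    p=px2w(w,383/1.5,v/1.5,z); print(p,(p[:2]-ee)@ax)
p=px2w(w,383/1.5,433/1.5,.094);print('staple',p)
```

```text
[0.5203901  0.02511796 0.1143    ] 0.023918507035297822
[0.52703844 0.06400536 0.1143    ] 0.0633700798684627
staple [ 0.50733658 -0.05106636  0.094     ]
```

>>> run_rows(
  moves={"increments":[[0, 0, 0.01, 0, 0, 0], [0, 0, 0.008, 0, 0, 0], [0, 0, 0.004, 0, 0, 0], [0, 0, 0, 0, 0, 0], [0, 0, 0, 0, 0, 0]]},
)

```text
time_s: 11.25
ee_pos: [0.5174, 0.0019, 0.1015]
eef_rot: [-3.142, -0.0, 1.404]
force: [-0.4, 0.0, -0.9]
grip_width: 0.0065
grip_force: 40.0
```

```bash
python3 go.py world .5159 -.0003 .0762 1.399
```

```text
turn [-0.    -0.     0.005] d now [-0.0024 -0.0011  0.0033] d after turn [-0.0025 -0.0011  0.0033] target [ 5.159e-01 -3.000e-04]
```

>>> run_rows(
  moves={"increments":[[0, -0.001, 0.003, 0, 0, -0.005], [0, 0, 0, 0, 0, 0], [-0.006, 0, 0, 0, 0, 0], [-0.006, 0, 0, 0, 0, 0], [-0.006, 0, 0, 0, 0, 0], [0, 0, 0, 0, 0, 0]]},
)

```text
time_s: 11.85
ee_pos: [0.5134, -0.0167, 0.0985]
eef_rot: [3.141, 0.0, 1.408]
force: [-0.0, -0.3, -0.2]
grip_width: 0.0065
grip_force: 40.0
```

```bash
python3 go.py world .5106 -.0308 .0762 1.399
```

```text
turn [0.    0.    0.009] d now [-0.0144 -0.0004  0.0003] d after turn [-0.0144 -0.0003  0.0003] target [ 0.5106 -0.0308]
```

>>> run_rows(
  moves={"increments":[[-0.005, 0, 0, 0, 0, 0.009], [-0.005, 0, 0, 0, 0, 0], [-0.004, 0, 0, 0, 0, 0], [0, 0, 0, 0, 0, 0], [0, 0, 0, 0, 0, 0]]},
)

```text
time_s: 12.35
ee_pos: [0.5111, -0.0296, 0.0984]
eef_rot: [-3.142, -0.0, 1.4]
force: [-0.2, 0.4, -0.1]
grip_width: 0.0066
grip_force: 40.0
```

```bash
python3 go.py world .5106 -.0308 .0762 1.399
```

```text
turn [-0.    -0.     0.001] d now [-0.0012 -0.0003  0.0002] d after turn [-0.0012 -0.0003  0.0002] target [ 0.5106 -0.0308]
```

>>> run_rows(
  moves={"increments":[[0, 0, 0, 0, 0, 0], [0, 0, 0, 0, 0, 0], [0, 0, 0, 0, 0, 0], [0, 0, -0.02, 0, 0, 0], [0, 0, -0.03, 0, 0, 0], [0.015, 0, -0.01, 0, 0, 0], [0.03, 0, 0, 0, 0, 0], [0, 0, 0, 0, 0, 0]]},
  jaw=0.034,
)

```text
time_s: 13.15
ee_pos: [0.519, 0.0176, 0.1582]
eef_rot: [3.141, -0.001, 1.402]
force: [0.2, -0.2, -0.5]
grip_width: 0.0338
grip_force: 0.0
```

```bash
python3 - <<'E'
from h import *
import pickle
w=ctrl.camera('wrist'); s=ctrl.camera('side'); pickle.dump((w,s),open('w4.pkl','wb'))
p=w2px(s,[[.507,-.0515,.08]])[0]; u0,v0=(p-[40,50]).astype(int); print(u0,v0)
a=cv2.resize(s['pixels'][v0:v0+80,u0:u0+76],None,fx=5,fy=5,interpolation=cv2.INTER_CUBIC)
cv2.imwrite('pics/s4.png',np.hstack([a,cv2.resize(w['pixels'][100:356,150:406],(400,400))]))
E
```

```text
232 139
```

View pics/s4.png

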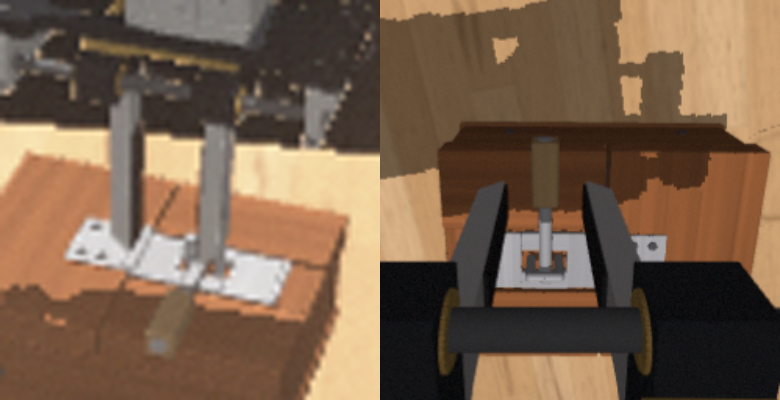

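The pin lies flat on the deck with its shaft in the staple. In the wrist crop the grip runs from (545,138) to the shoulder at (545,208).

Run:
```python
from h import *
import pickle
w,_=pickle.load(open('w4.pkl','rb'))
f=lambda u,v,z:px2w(w,150+(u-380)*.64,100+v*.64,z)
a,b=f(545,208,.09),f(545,138,.09); print(a,b,np.linalg.norm(a-b),(a+b)/2, (a[:2]-[.507,-.0515])@[.171,.985])
```

```bash
python3 go.py world .518 .0115 .0775 1.399
```

```text
[ 0.51466266 -0.00704793  0.09      ] [0.5217136  0.03443533 0.09      ] 0.04207821900483081 [0.51818813 0.0136937  0.09      ] 0.045095604174754014
turn [-0.001  0.     0.002] d now [-0.0041  0.0002  0.0583] d after turn [-0.0041  0.0001  0.0583] target [0.518  0.0115]
```

>>> run_rows(
  moves={"increments":[[-0.004, 0, 0.02, 0, 0, 0], [0, 0, 0.02, 0, 0, 0], [0, 0, 0.012, 0, 0, 0], [0, 0, 0.004, 0, 0, 0], [0, 0, 0, 0, 0, 0]]},
)

```text
time_s: 13.75
ee_pos: [0.518, 0.0107, 0.1022]
eef_rot: [-3.141, 0.0, 1.4]
force: [0.2, 0.3, 0.3]
grip_width: 0.0336
grip_force: 0.0
```

```bash
python3 go.py world .518 .012 .0775 1.399
```

```text
turn [-0.001  0.     0.001] d now [ 0.0013 -0.0002  0.0027] d after turn [ 0.0013 -0.0002  0.0027] target [0.518 0.012]
```

>>> run_rows(
  moves={"increments":[[0, 0, 0.001, 0, 0, 0], [0, 0, 0, 0, 0, 0], [0, 0, 0, 0, 0, 0], [0, 0, 0, 0, 0, 0], [0, 0, 0, 0, 0, 0]]},
  jaw=0.0,
  clamp_n=25,
)

```text
time_s: 14.25
ee_pos: [0.5184, 0.0108, 0.102]
eef_rot: [3.141, -0.0, 1.4]
force: [-1.6, -0.1, 6.1]
grip_width: 0.0157
grip_force: 25.0
```

```bash
python3 go.py world .5113 -.0268 .0775 1.399
```

```text
turn [ 0.001 -0.     0.001] d now [-0.0383 -0.0006  0.0025] d after turn [-0.0383 -0.0005  0.0025] target [ 0.5113 -0.0268]
```

>>> run_rows(
  moves={"increments":[[-0.005, 0, -0.0005, 0, 0, 0], [-0.008, 0, 0, 0, 0, 0], [-0.008, 0, 0, 0, 0, 0], [-0.008, 0, 0, 0, 0, 0], [0, 0, 0, 0, 0, 0]]},
)

```text
time_s: 14.75
ee_pos: [0.513, -0.019, 0.102]
eef_rot: [3.142, 0.0, 1.399]
force: [-1.2, -1.3, 1.3]
grip_width: 0.016
grip_force: 25.0
```

```bash
python3 go.py world .5113 -.0268 .0775 1.399
```

```text
turn [ 0.  0. -0.] d now [-0.008  -0.0003  0.0025] d after turn [-0.008  -0.0003  0.0025] target [ 0.5113 -0.0268]
```

>>> run_rows(
  moves={"increments":[[-0.004, 0, 0, 0, 0, 0], [-0.003, 0, 0, 0, 0, 0], [-0.002, 0, 0, 0, 0, 0], [0, 0, 0, 0, 0, 0]]},
)

```text
time_s: 15.15
ee_pos: [0.5116, -0.0269, 0.102]
eef_rot: [3.142, 0.0, 1.4]
force: [-0.4, -1.4, 2.7]
grip_width: 0.0155
grip_force: 25.0
```

>>> run_rows(
  moves={"increments":[[-0.002, 0, 0, 0, 0, 0], [-0.001, 0, 0, 0, 0, 0], [0, 0, 0, 0, 0, 0]]},
)

```text
time_s: 15.45
ee_pos: [0.5111, -0.0296, 0.102]
eef_rot: [3.142, -0.0, 1.4]
force: [0.5, 1.6, 2.9]
grip_width: 0.0159
grip_force: 25.0
```

```bash
python3 go.py world .5113 -.0268 .0775 1.399
```

```text
turn [ 0.    -0.     0.001] d now [ 0.0028 -0.0003  0.0025] d after turn [ 0.0028 -0.0003  0.0025] target [ 0.5113 -0.0268]
```

>>> run_rows(
  moves={"increments":[[-0.001, 0, 0, 0, 0, 0], [-0.001, 0, 0, 0, 0, 0], [0, 0, 0, 0, 0, 0]]},
)

```text
time_s: 15.75
ee_pos: [0.5109, -0.0308, 0.102]
eef_rot: [3.142, -0.002, 1.4]
force: [2.3, 8.2, 2.8]
grip_width: 0.0156
grip_force: 25.0
```

>>> run_rows(
  moves={"increments":[[-0.001, 0, 0, 0, 0, 0], [-0.001, 0, 0, 0, 0, 0], [0, 0, 0, 0, 0, 0]]},
)

```text
time_s: 16.05
ee_pos: [0.5108, -0.0312, 0.102]
eef_rot: [3.141, -0.004, 1.4]
force: [4.5, 21.8, 1.3]
grip_width: 0.0156
grip_force: 25.0
```

Firm contact: 22 N and no further advance, so the grip is against the staple. Easing off, releasing, withdrawing and checking.

>>> run_rows(
  moves={"increments":[[0.002, 0, 0, 0, 0, 0], [0, 0, 0, 0, 0, 0]]},
)

```text
time_s: 16.25
ee_pos: [0.5109, -0.0307, 0.102]
eef_rot: [3.141, -0.001, 1.4]
force: [1.3, 8.4, 3.4]
grip_width: 0.0156
grip_force: 25.0
```

>>> run_rows(
  moves={"increments":[[0, 0, 0, 0, 0, 0], [0, 0, 0, 0, 0, 0], [0, 0, 0, 0, 0, 0], [0, 0, -0.01, 0, 0, 0], [0, 0, -0.03, 0, 0, 0], [0, 0, -0.04, 0, 0, 0], [0.02, 0, -0.04, 0, 0, 0], [0.03, 0, -0.02, 0, 0, 0], [0, 0, 0, 0, 0, 0]]},
  jaw=0.04,
)

```text
time_s: 17.15
ee_pos: [0.5203, 0.0197, 0.2457]
eef_rot: [3.136, -0.001, 1.402]
force: [-1.0, -0.3, -0.1]
grip_width: 0.0398
grip_force: 0.0
```

Run:
```python
from h import *
import pickle
w=ctrl.camera('wrist'); s=ctrl.camera('side'); pickle.dump((w,s),open('w5.pkl','wb'))
p=w2px(s,[[.507,-.0515,.08]])[0]; u0,v0=(p-[40,40]).astype(int); print(u0,v0)
a=cv2.resize(s['pixels'][v0:v0+80,u0:u0+76],None,fx=5,fy=5,interpolation=cv2.INTER_CUBIC)
p=w2px(w,[[.507,-.0515,.08]])[0]; u1,v1=(p-[50,60]).astype(int); print(u1,v1)
b=cv2.resize(w['pixels'][v1:v1+100,u1:u1+100],(400,400),interpolation=cv2.INTER_CUBIC)
cv2.imwrite('pics/s5.png',np.hstack([a,b]))
```

```text
232 149
203 173
```

View pics/s5.png

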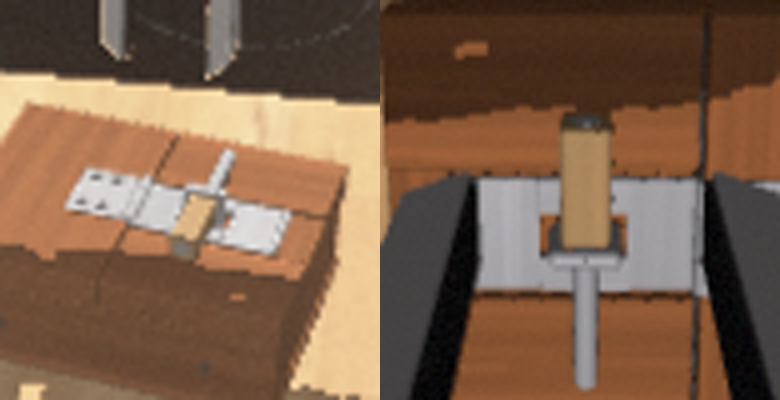

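The pin is fully home: grip against the staple at (585,250), shaft out the far side to (585,385), hasp flat and gripper clear. Handing in.

```bash
python3 -c "
from station import ctrl
print(ctrl.hand_in())"
```

```text
the job is handed in; nothing more can be done
None
```

The box is locked and the job is handed in at about 17 s: the hasp is pressed flat, the pin is fully home with its grip against the staple, and the gripper has let go; hand-in returned no verdict, and I did not re-measure the bystanders afterwards.

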